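Transfer a row of bearing parts to the gauging rack in reverse order

TASK

The four bearing parts on the row of wooden tiles have to go to the gauge in the opposite order: move them into the four bays of the ribbed aluminium rack so that the row is reversed, the part now at the left end of the tiles (seen from the robot) ending in the right-hand bay, the second from the left in the second bay from the right, and so on. Lay each part flat on the rack's floor in the middle of its bay and let go of it.

Things in the scene. Friction and masses are not known exactly. Their poses are not given: they have to be found in the camera images.
- ball_bearing: finished steel ball bearing, a flat cylinder 47 mm across and 14 mm high with a dark gap between its two bright races. Loose, well under 0.5 kg, lying flat near the middle of one of the four wooden tiles. Origin: centre of its underside, z up; its yaw means nothing
- inner_ring: bright steel inner race, a ring 42 mm across and 16 mm high with a groove round its outside and an open bore; it can be gripped across its outside. Loose, well under 0.5 kg, lying flat near the middle of one of the four wooden tiles. Origin: centre of its underside, z up; its yaw means nothing
- master_ring: setting ring with black knurled outside and bright upper face, the largest part, 62 mm across and 18 mm high, with a bore of 30 mm. Loose, well under 0.5 kg, lying flat near the middle of one of the four wooden tiles. Origin: centre of its underside, z up; its yaw means nothing
- spacer: plain black spacer ring, the smallest part, 36 mm across and 10 mm high. Loose, well under 0.5 kg, lying flat near the middle of one of the four wooden tiles. Origin: centre of its underside, z up; its yaw means nothing
- tile_ball_bearing: wooden tile on which the ball bearing lies at the start (the four tiles look alike, 80 x 81 mm, fixed, top face 10 mm above the bench). Origin: at bench level under the tile's centre; it does not move during the job, so it shows where in the row that part began
- tile_inner_ring: wooden tile on which the inner ring lies at the start (the four tiles look alike, 80 x 81 mm, fixed, top face 10 mm above the bench). Origin: at bench level under the tile's centre; it does not move during the job, so it shows where in the row that part began
- tile_master_ring: wooden tile on which the master ring lies at the start (the four tiles look alike, 80 x 81 mm, fixed, top face 10 mm above the bench). Origin: at bench level under the tile's centre; it does not move during the job, so it shows where in the row that part began
- tile_spacer: wooden tile on which the spacer lies at the start (the four tiles look alike, 80 x 81 mm, fixed, top face 10 mm above the bench). Origin: at bench level under the tile's centre; it does not move during the job, so it shows where in the row that part began
- carrier: thin dark steel carrier, 88 x 352 mm, fixed on the bench, which holds the four wooden tiles side by side in a row along its y axis at y = +126, +42, -42 and -126 mm. Origin: at bench level under its centre; +y runs to the left end as seen from the robot (within about 9 degrees of world +y), x across the row
- rack: aluminium rack, 88 x 352 mm, fixed; floor 8 mm above the bench, five cross ribs (4 mm thick, tops at 15 mm) make four bays 80 mm wide, open to front and back. Bay centres (6 mm dark dots): x = 0, y = +126, +42, -42, -126 mm. Origin: at bench level under its centre; +y to its left end seen from the robot (within 9 degrees of world +y), x across the row. Rack or carrier may be the nearer one
There are look-alikes about, which are no part of the job. What is shaped like the inner_ring but pink is not meant. Leave any green look-alike of the ball_bearing alone.

How it is judged (in metres and radians):
At the end, for the whole second after the job is handed in: Each part lies flat (within 0.1 rad) and at rest on the rack floor (within 4 mm in height), within 12 mm of its bay centre along and across the rack; the bay mirrors its start: leftmost tile to rightmost bay, second from left to second from right, and so on (((y of tile_ball_bearing in the frame of carrier between 0.106 and 0.146 m and y of ball_bearing in the frame of rack between -0.138 and -0.114 m) or (y of tile_ball_bearing in the frame of carrier between 0.022 and 0.062 m and y of ball_bearing in the frame of rack between -0.054 and -0.03 m) or (y of tile_ball_bearing in the frame of carrier between -0.062 and -0.022 m and y of ball_bearing in the frame of rack between 0.03 and 0.054 m) or (y of tile_ball_bearing in the frame of carrier between -0.146 and -0.106 m and y of ball_bearing in the frame of rack between 0.114 and 0.138 m)) and x of ball_bearing in the frame of rack between -0.012 and 0.012 m and z of ball_bearing in the frame of rack between 0.004 and 0.012 m and angle between each of ball_bearing, inner_ring, master_ring, spacer's own z axis and vertical below 0.1 rad and linear speed of each of ball_bearing, inner_ring, master_ring, spacer below 0.02 m/s and angular speed of each of ball_bearing, inner_ring, master_ring, spacer below 0.3 rad/s and ((y of tile_inner_ring in the frame of carrier between 0.106 and 0.146 m and y of inner_ring in the frame of rack between -0.138 and -0.114 m) or (y of tile_inner_ring in the frame of carrier between 0.022 and 0.062 m and y of inner_ring in the frame of rack between -0.054 and -0.03 m) or (y of tile_inner_ring in the frame of carrier between -0.062 and -0.022 m and y of inner_ring in the frame of rack between 0.03 and 0.054 m) or (y of tile_inner_ring in the frame of carrier between -0.146 and -0.106 m and y of inner_ring in the frame of rack between 0.114 and 0.138 m)) and x of inner_ring in the frame of rack between -0.012 and 0.012 m and z of inner_ring in the frame of rack between 0.004 and 0.012 m and ((y of tile_master_ring in the frame of carrier between 0.106 and 0.146 m and y of master_ring in the frame of rack between -0.138 and -0.114 m) or (y of tile_master_ring in the frame of carrier between 0.022 and 0.062 m and y of master_ring in the frame of rack between -0.054 and -0.03 m) or (y of tile_master_ring in the frame of carrier between -0.062 and -0.022 m and y of master_ring in the frame of rack between 0.03 and 0.054 m) or (y of tile_master_ring in the frame of carrier between -0.146 and -0.106 m and y of master_ring in the frame of rack between 0.114 and 0.138 m)) and x of master_ring in the frame of rack between -0.012 and 0.012 m and z of master_ring in the frame of rack between 0.004 and 0.012 m and ((y of tile_spacer in the frame of carrier between 0.106 and 0.146 m and y of spacer in the frame of rack between -0.138 and -0.114 m) or (y of tile_spacer in the frame of carrier between 0.022 and 0.062 m and y of spacer in the frame of rack between -0.054 and -0.03 m) or (y of tile_spacer in the frame of carrier between -0.062 and -0.022 m and y of spacer in the frame of rack between 0.03 and 0.054 m) or (y of tile_spacer in the frame of carrier between -0.146 and -0.106 m and y of spacer in the frame of rack between 0.114 and 0.138 m)) and x of spacer in the frame of rack between -0.012 and 0.012 m and z of spacer in the frame of rack between 0.004 and 0.012 m); the robot touches nothing.
It also fails if it takes over 120 s, if anything falls off the work surface, if the arm or the gripper's body presses on something with over 40 N, if the wrist force passes 120 N, or if a joint passes its speed limit or range.

ROBOT

A 6-joint arm with a two-finger parallel gripper is mounted at the origin on a cart in front of the work surface, level with it; the furniture and walls round the work are solid. World frame = base frame: x ahead of the robot, y to its left, z up, the work surface at z = 0. Lengths are in mm, angles in rad, forces in N, time in s.
With the tool pointing down it reaches from about 350 to 975 mm from the base axis. Payload 7.1 kg.
Tool frame: the origin (TCP) lies at the very end of the fingers, on their centre line; the grasp point (between the pads) lies 19 mm behind it (ctrl.grasp_offset is the distance from the TCP to the grasp point, in mm); z points along the fingers, y is the line along which they close (so a half turn about z gives the same grasp; the last joint's range is limited). The gripper opens to 88 mm and grips with 3 to 60 N. Pads are 20 mm wide; open, the fingers measure 115 mm over their backs; the gripper's body (75 mm by 178 mm) begins 61 mm behind the grasp point.
Start: joints at [1.096, 0.423, 1.63, -0, 1.089, -0.019], TCP at [275.08, 561.191, 222.675] pointing down, gripper open.
Joint ranges: [-3, 3], [-0.9, 2.11], [0.09, 2.58], [-1.31, 4.45], [0.11, 2.69], [-2.54, 2.54]. Speed limits (rad/s): [2.39, 2.39, 3.01, 3.14, 3.14, 3.14].

INTERFACE

Orientations are given as a rotation vector (axis times angle).
In Python, from workcell import ctrl, viewer, ticket, models gives the robot as it stands.
- The arm moves only by the tool play_rows, never from a script. Its arguments are lists of equal length, an entry for each row: "dp": the shift along the world's x, y, z in mm, a list of three; "yaw": the turn about the world's z in degrees. In form: {"dp": [[tx, ty, tz], ...], "yaw": [yaw, ...]}. A call has 1 to 8 rows; each row shifts and turns the commanded pose from where the row before left it; what a row does not reach is not made up. A row lasts 1/12 s, in which the tool goes at most 41.7 mm and 7.16 degrees, less where a joint would pass 70% of its speed; a pose out of reach is approached as far as the arm can. A call is refused whole if a number of a shift passes 41.7 or a number of a turn 7.16, either way. A call with a gripper value outside its range is refused whole. "gripper" is the closure, from 0 (fully open) to 1 (shut), set as the call begins (left out, the last holds). The fingers move at their own pace and stop on an object; the grip force is fixed at half the most. Time passes only in rows, so rows that do not move let the fingers close. It gives the time, the measured TCP pose, the force, the opening and the grip force at its end, in the units of the state.
- ctrl.get_obs(): the state, without advancing time (a new reading comes with each control period).
- viewer.get_image(name): name is "scene" or "top" or "wrist"; returns a dict with "pixels" (480x640x3 uint8, red, green, blue), "range_z" (480x640 float32, mm along the optical axis (not along the pixel's ray), 0 where there is no reading), "fx", "fy", "cx", "cy" (pixels), "T" (4x4, takes a point from camera to world coordinates); the wrist camera has in their place "hand_eye" (4x4, takes a point from camera to tool coordinates, whose origin is the TCP and whose axes are the flange's). Camera axes: x right, y up, looking along -z (the intrinsics and any distortion apply to the point x, -y, -z); pixel columns grow to the right and rows downward; lengths in mm; the calibration is good to about 2 mm. A picture is of the moment at which its call begins: read the wrist's pose just before it.
- ticket.close_job(): hands the job in; it is judged then, once.
Trained networks look in a picture, given as the dict that the camera call returned (one of the last four; its "shot" number tells which), for a name from the list of things; names that differ only in an ending like _2 or _b are one class to them, and where a whole thing is asked for, a point or a joint stands for the part that bears it (a point fixed in the world has none). Each returns a list of dicts, best first, with "conf" (0 to 1); they miss things now and then, are a little off and sometimes report something else, mostly with a low value. They report only what shows in the picture. A call takes as long as a camera call. They do not tell look-alikes from the thing itself.
- models.look_for(picture, name): "bbox" ([centre column, centre row, width, height] in pixels, round what is visible of it).
- models.landmark_of(picture, name): "location" ([column, row] in pixels: a listed point, or the origin of a listed thing).
The state is a dict: "t": time; "qpos": joint angles; "qvel": joint speeds; "joint_torque": joint torques, N m; "ee_pos": TCP position; "orientation": TCP orientation; "ft_force": force on the tool from outside, world axes, zero at the start; "moment": the same for the moment, N m; "width": finger opening in mm; "grasp_force": force on a finger pad.
Only numpy, scipy, OpenCV 4.12 (cv2) and the standard library are available. Lean on these libraries where they do the work, as an engineer would, in place of code of your own. Each camera call takes 0.05 s, during which the arm holds its last target. There are 200 camera calls.

## Working session

There is one attempt and no reset: what is moved stays moved. The work goes in short steps, Python scripts to look and compute and a tool call to move; the robot and the scene stay as the last step left them, time stands still between calls to the robot, and variables do not carry over. Pictures are saved under pics/ and viewed, at most 14 in all, crops included, and the job is handed in when it is done.

Besides the shell and the picture viewer there is one more tool, called after "Request:" in YAML: its name, and indented under it one key for each argument. play_rows: Moves the arm, as the interface text tells. Its arguments: {"type":"object","properties":{"dp":{"type":"array"},"yaw":{"type":"array"},"gripper":{"type":"number"}},"required":["dp","yaw"]}

```bash
mkdir -p pics; cat > h.py <<'E'
import numpy as np, cv2
from workcell import ctrl, viewer, ticket, models
from scipy.spatial.transform import Rotation as R
def T_of(p):
    if "T" in p: return np.array(p["T"])
    o=p["obs"]; M=np.eye(4); M[:3,:3]=R.from_rotvec(o["orientation"]).as_matrix(); M[:3,3]=o["ee_pos"]
    return M@np.array(p["hand_eye"])
def shot(name):
    o=ctrl.get_obs(); p=viewer.get_image(name); q=p; q["obs"]=o; return q
def ray(p,u,v):
    T=T_of(p); d=np.array([(u-p["cx"])/p["fx"],-(v-p["cy"])/p["fy"],-1.]); return T[:3,3],T[:3,:3]@d
def at_z(p,u,v,z):
    o,d=ray(p,u,v); return o+d*(z-o[2])/d[2]
def depth(p,u,v):
    o,d=ray(p,u,v); return o+d*p["range_z"][int(round(v)),int(round(u))]
def save(p,f): cv2.imwrite("pics/"+f,p["pixels"][:,:,::-1])
NAMES=["ball_bearing","inner_ring","master_ring","spacer","carrier","rack"]
E
python3 - <<'E'
from h import *
print(ctrl.get_obs())
for n in ["top","scene"]:
    p=shot(n); save(p,n+"1.png"); print(n,{k:v for k,v in p.items() if k not in("pixels","range_z","obs")})
    for m in NAMES:
        for d in models.landmark_of(p,m)[:3]:
            u,v=d["location"]; print(m,round(d["conf"],2),np.round([u,v]),np.round(depth(p,u,v)),np.round(at_z(p,u,v,15)))
E
```

```text
{'t': 0.0, 'qpos': array([ 1.09599211e+00,  4.23820678e-01,  1.63068759e+00,  3.85088350e-05,
        1.08860856e+00, -1.89764272e-02]), 'qvel': array([ 0.00072198, -0.00022981,  0.00178654,  0.00051788,  0.0005931 ,
       -0.00084764]), 'joint_torque': array([-4.01046127e-03, -5.44615495e+01, -2.73669881e+01,  6.41735131e-02,
        2.26350379e-02, -1.03307100e-04]), 'ee_pos': array([274.82727552, 560.71099193, 221.91524003]), 'orientation': array([-7.09765380e-01, -3.05994839e+00,  2.30817442e-03]), 'ft_force': array([-0.61790386, -0.25690898,  0.49115702]), 'moment': array([-0.01760064, -0.02186003, -0.00240886]), 'grasp_force': 0.0, 'width': 87.70153847720438}
top {'fx': 461.24825324062, 'fy': 461.24825324062, 'cx': 311.88433435230894, 'cy': 235.21233377959067, 'T': array([[ 1.92245678e-02,  9.95034986e-01, -9.76513813e-02,
         3.92803257e+02],
       [-9.99789118e-01,  1.98375097e-02,  5.30973018e-03,
        -1.95955562e+01],
       [ 7.22052752e-03,  9.75287110e-02,  9.95206519e-01,
         9.47539676e+02],
       [ 0.00000000e+00,  0.00000000e+00,  0.00000000e+00,
   
[... 880 characters left out ...]
5815e+02],
       [ 6.83042193e-03,  6.28970269e-01,  7.77399348e-01,
         7.02939390e+02],
       [ 0.00000000e+00,  0.00000000e+00,  0.00000000e+00,
         1.00000000e+00]]), 'shot': 2}
ball_bearing 0.87 [262. 175.] [518. 237.  -1.] [509. 221.  15.]
ball_bearing 0.71 [295. 239.] [458.  31.   9.] [456.  27.  15.]
inner_ring 0.93 [464. 297.] [ 622. -270.   -1.] [ 611. -274.   15.]
inner_ring 0.9 [288. 326.] [ 333. -114.   -2.] [ 328. -122.   15.]
inner_ring 0.57 [342. 304.] [ 432. -143.    8.] [ 429. -147.   15.]
master_ring 0.93 [316. 268.] [446. -53.  10.] [444. -56.  15.]
spacer 0.5 [275. 216.] [464. 105.   9.] [461. 101.  15.]
rack 0.62 [368. 229.] [590. -43.   9.] [586. -47.  15.]
```

View pics/top1.png

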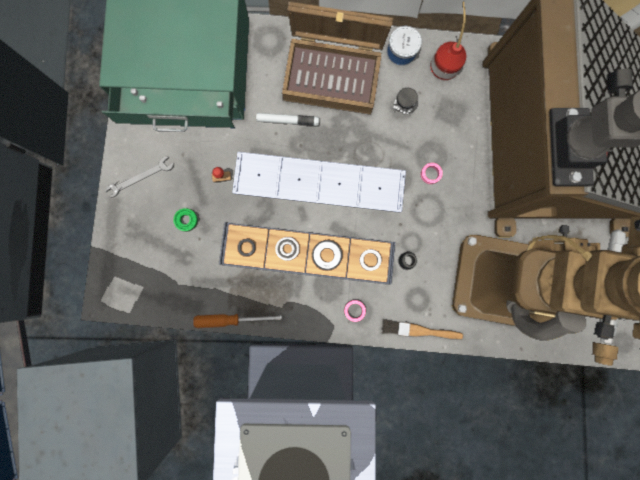

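View pics/scene1.png

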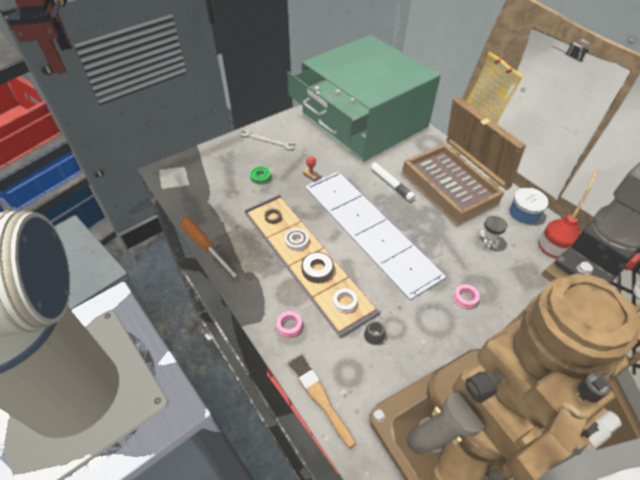

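Top view: parts left to right are spacer (247,247), bearing (288,247), master (327,256) and inner ring (370,260). The rack dots run from (259,175) to (380,188). The black ring at (407,260), the pink rings and the green one are look-alikes. I'll compute the positions and move in to look with the wrist camera.

```bash
python3 - <<'E'
from h import *
p=shot("top"); g=cv2.cvtColor(p["pixels"],cv2.COLOR_RGB2GRAY)
P=[]
for u,v in [(259,175),(299,179),(340,184),(380,188)]:
    w=255.-g[v-4:v+5,u-4:u+5]; w=np.clip(w-np.median(w)-15,0,None); yy,xx=np.mgrid[v-4:v+5,u-4:u+5]
    P.append(at_z(p,(w*xx).sum()/w.sum(),(w*yy).sum()/w.sum(),8)); print(P[-1].round(1))
d=P[0]-P[3]; print("pitch",np.linalg.norm(d)/3,"yaw",np.degrees(np.arctan2(-d[0],d[1])))
for c in [(226,224),(393,242),(390,283),(221,265)]: print(at_z(p,*c,10).round())
for (u,v),z in zip([(247,247),(288,248),(327,256),(370,260)],[20,24,28,26]): print(at_z(p,u,v,z).round())
E
```

```text
[609.1  88.5   8. ]
[601.3   4.9   8. ]
[593.8 -78.7   8. ]
[ 586.  -162.3    8. ]
pitch 83.95821977632993 yaw -5.257216550002205
[504. 151.  10.]
[ 474. -190.   10.]
[ 391. -185.   10.]
[420. 158.  10.]
[457. 106.  20.]
[457.  23.  24.]
[442. -55.  28.]
[ 436. -142.   26.]
```

Request:
play_rows:
  dp:
    - [12,-40,0]
    - [12,-40,0]
    - [12,-40,0]
    - [12,-40,0]
    - [12,-40,0]
    - [12,-40,0]
    - [12,-40,0]
    - [12,-40,0]
  yaw: [-7,-7,-7,-7,-7,-7,-7,-7]

```text
t: 1.42
ee_pos: [371.0, 240.1, 222.9]
orientation: [2.07, 2.363, 0.001]
ft_force: [0.2, -0.8, 0.3]
width: 87.5
grasp_force: 0.0
```

Request:
play_rows:
  dp:
    - [11,-37,0]
    - [11,-37,0]
    - [11,-37,0]
    - [11,-37,0]
    - [11,-37,0]
    - [11,-37,0]
    - [10,-36,0]
    - [0,0,0]
  yaw: [-6.4,-6.4,0,0,0,0,0,0]

```text
t: 2.08
ee_pos: [448.8, -21.1, 223.2]
orientation: [2.318, 2.117, 0.001]
ft_force: [-0.0, 0.2, 0.7]
width: 87.9
grasp_force: 0.0
```

```bash
cat > w.py <<'E'
from h import *
import sys
o=ctrl.get_obs(); M=R.from_rotvec(o["orientation"]).as_matrix()
print("tcp",o["ee_pos"].round(1),"tool y deg",np.degrees(np.arctan2(M[1,1],M[0,1])).round(1),"t",o["t"])
p=shot("wrist"); save(p,sys.argv[1]+".png")
print(T_of(p).round(2), p["fx"],[k for k in p])
H=dict(ball_bearing=0,inner_ring=0,master_ring=0,spacer=0,rack=0)
for m in ["ball_bearing","inner_ring","master_ring","spacer","rack","carrier"]:
    for d in models.landmark_of(p,m)[:2]:
        u,v=d["location"]; print(m,round(d["conf"],2),np.round([u,v]),at_z(p,u,v,10).round(1))
E
python3 w.py w1
```

```text
tcp [448.8 -21.1 223.2] tool y deg -5.2 t 2.0833
[[ 1.0000e+00  9.0000e-02  2.0000e-02  4.5451e+02]
 [-9.0000e-02  9.7000e-01  2.4000e-01  4.4820e+01]
 [ 0.0000e+00 -2.4000e-01  9.7000e-01  3.8624e+02]
 [ 0.0000e+00  0.0000e+00  0.0000e+00  1.0000e+00]] 334.3362189912447 ['pixels', 'range_z', 'fx', 'fy', 'cx', 'cy', 'hand_eye', 'shot', 'obs']
ball_bearing 0.93 [324. 172.] [457.7  25.5  10. ]
inner_ring 0.87 [316. 315.] [ 433.1 -146.    10. ]
inner_ring 0.68 [235. 297.] [ 336.6 -113.6   10. ]
master_ring 0.6 [318. 243.] [444.  -55.5  10. ]
spacer 0.69 [316.  95.] [455.8 104.8  10. ]
spacer 0.19 [317. 314.] [ 433.9 -144.8   10. ]
rack 0.7 [444. 218.] [590.3 -38.9  10. ]
carrier 0.79 [317. 206.] [446.6 -11.3  10. ]
```

View pics/w1.png

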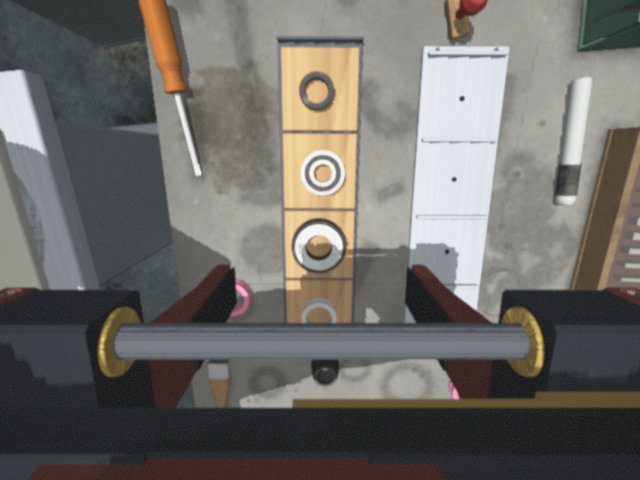

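Wrist view: spacer (317,92), bearing (322,173), master (319,246), inner ring (318,315, partly hidden by the gripper). Rack dots are at (462,98), (454,180) and (447,252).

```bash
python3 - <<'E'
from h import *
p=shot("wrist")
for u,v in [(462,98),(454,180),(447,252)]: print("dot",at_z(p,u,v,8).round(1))
for n,u,v,z in [("sp",317,91,20),("bb",322,173,24),("ma",319,246,28),("in",318,315,26)]: print(n,at_z(p,u,v,z).round(1))
E
```

```text
dot [605.7  96.3   8. ]
dot [598.4  11.1   8. ]
dot [591.3 -72.3   8. ]
sp [453.8 113.7  20. ]
bb [452.2  31.8  24. ]
ma [442.4 -47.1  28. ]
in [ 434.1 -131.4   26. ]
```

```bash
python3 - <<'E'
from h import *
for n,pts in [("top",[(259,175),(299,179),(340,184),(380,188),(150,240),(200,290),(420,200),(300,225),(240,140),(437,250)]),("wrist",[(462,98),(454,180),(447,252),(390,60),(390,200),(230,60),(260,240),(540,180),(300,115),(350,190)])]:
    p=shot(n); rz=p["range_z"]
    for u,v in pts: print(n,(u,v),depth(p,u,v).round(1))
E
```

```text
top (259, 175) [485.8  26.6 541.9]
top (299, 179) [478.7  -9.8 560.8]
top (340, 184) [474.5 -44.6 563.5]
top (380, 188) [ 585.7 -163.5    9.1]
top (150, 240) [469.3 308.4  -0.9]
top (200, 290) [369.1 201.7  -2.9]
top (420, 200) [ 563.5 -247.8    2.5]
top (300, 225) [437.6 -11.7 574.3]
top (240, 140) [684.6 130.8  -1.8]
top (437, 250) [ 460.5 -283.9   -2.8]
wrist (462, 98) [605.   95.9  10. ]
wrist (454, 180) [598.3  11.    8.5]
wrist (447, 252) [590.6 -71.8  10.2]
wrist (390, 60) [532.8 140.5   1.3]
wrist (390, 200) [ 5.282e+02 -6.700e+00  2.000e-01]
wrist (230, 60) [3.656e+02 1.546e+02 3.000e-01]
wrist (260, 240) [372.5 -41.5   1. ]
wrist (540, 180) [6.99e+02 2.10e+00 5.00e-01]
wrist (300, 115) [434.   93.1  10.4]
wrist (350, 190) [482.    9.6   9.7]
```

```bash
python3 - <<'E'
from h import *
p=shot("wrist"); print(np.array(p["hand_eye"]).round(3),p["cx"],p["cy"])
def pr(w):
    c=np.linalg.inv(np.array(p["hand_eye"]))@np.r_[w,1]; return (p["cx"]+p["fx"]*c[0]/-c[2]).round(1),(p["cy"]+p["fy"]*c[1]/c[2]).round(1)
for y in(-44,44,-57,57):
  for x in (-10,10): print(x,y,pr([x,y,0]))
save(dict(pixels=cv2.resize(p["pixels"][230:350,180:480],(750,300))),"tip.png")
s=shot("scene"); im=cv2.imread("pics/scene1.png",0)
for u,v in [(335,191),(358,214),(383,240),(411,268)]:
    a=im[v-5:v+6,u-5:u+6].astype(float); w=np.clip(np.median(a)-a-12,0,None); yy,xx=np.mgrid[v-5:v+6,u-5:u+6]
    print(at_z(s,(w*xx).sum()/w.sum(),(w*yy).sum()/w.sum(),8).round(1))
E
```

```text
[[ 1.00000e-03  9.71000e-01  2.41000e-01  6.59370e+01]
 [ 1.00000e+00 -1.00000e-03 -0.00000e+00  1.55000e-01]
 [ 0.00000e+00  2.41000e-01 -9.71000e-01 -1.63097e+02]
 [ 0.00000e+00  0.00000e+00  0.00000e+00  1.00000e+00]] 320.48756466195283 237.66471302090622
-10 -44 (np.float64(236.8), np.float64(302.7))
10 -44 (np.float64(234.5), np.float64(266.7))
-10 44 (np.float64(403.4), np.float64(302.8))
10 44 (np.float64(405.7), np.float64(266.9))
-10 -57 (np.float64(212.2), np.float64(302.7))
10 -57 (np.float64(209.2), np.float64(266.7))
-10 57 (np.float64(428.0), np.float64(302.9))
10 57 (np.float64(431.0), np.float64(266.9))
[608.8  85.5   8. ]
[600.7   1.7   8. ]
[593.3 -82.    8. ]
[ 585.7 -165.6    8. ]
```

View pics/tip.png

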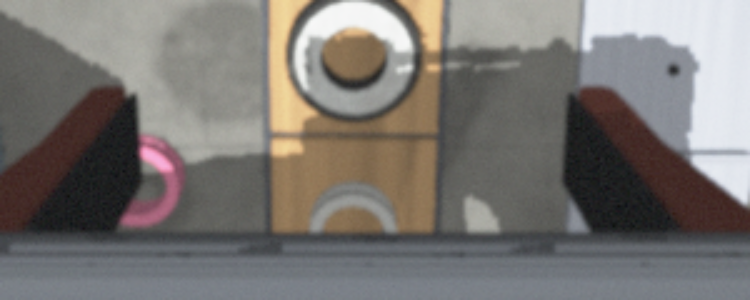

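Fingertips appear where hand_eye predicts. The cameras disagree by about 7 mm in y, so I'll go low over the bearing and check against the fingertips.

Request:
play_rows:
  dp:
    - [2,12,-38]
    - [2,12,-38]
    - [2,12,-38]
    - [1,13,-39]
    - [0,0,0]
  yaw: [0,0,0,0,0]

```text
t: 3.1
ee_pos: [448.9, 34.1, 63.1]
orientation: [-2.307, -2.12, 0.016]
ft_force: [-1.2, -0.2, -0.3]
width: 87.7
grasp_force: 0.0
```

```bash
python3 w.py w2
```

```text
tcp [448.9  34.1  63.1] tool y deg -4.8 t 3.1
[[ 1.0000e+00  8.0000e-02  3.0000e-02  4.5676e+02]
 [-8.0000e-02  9.7000e-01  2.4000e-01  9.9900e+01]
 [-1.0000e-02 -2.4000e-01  9.7000e-01  2.2605e+02]
 [ 0.0000e+00  0.0000e+00  0.0000e+00  1.0000e+00]] 334.3362189912447 ['pixels', 'range_z', 'fx', 'fy', 'cx', 'cy', 'hand_eye', 'shot', 'obs']
ball_bearing 0.8 [334. 270.] [456.5  22.8  10. ]
master_ring 0.71 [324. 317.] [447.1 -11.8  10. ]
master_ring 0.62 [327. 373.] [445.4 -57.2  10. ]
carrier 0.78 [328. 313.] [449.8  -8.6  10. ]
```

View pics/w2.png

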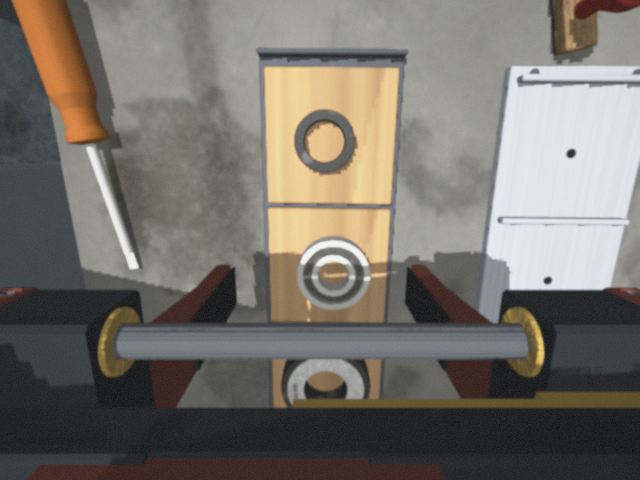

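Request:
play_rows:
  dp:
    - [0,0,0]
    - [0,0,0]
    - [0,0,0]
  yaw: [0,0,0]

```text
t: 3.7
ee_pos: [454.4, 32.7, 70.6]
orientation: [2.314, 2.123, 0.002]
ft_force: [0.1, 0.6, 0.0]
width: 87.5
grasp_force: 0.0
```

```bash
python3 w.py w3; python3 - <<'E'
from h import *
p=shot("wrist")
for u,v,z in [(334,273,24),(325,141,20),(571,153,8),(547,280,8)]: print(at_z(p,u,v,z).round(1),depth(p,u,v).round(1))
print(ctrl.get_obs()["ee_pos"],ctrl.get_obs()["qvel"])
E
```

```text
tcp [454.4  32.7  70.6] tool y deg -4.9 t 3.7
[[ 1.0000e+00  8.0000e-02  2.0000e-02  4.5990e+02]
 [-9.0000e-02  9.7000e-01  2.4000e-01  9.8400e+01]
 [ 0.0000e+00 -2.4000e-01  9.7000e-01  2.3369e+02]
 [ 0.0000e+00  0.0000e+00  0.0000e+00  1.0000e+00]] 334.3362189912447 ['pixels', 'range_z', 'fx', 'fy', 'cx', 'cy', 'hand_eye', 'shot', 'obs']
ball_bearing 0.78 [325. 261.] [457.2  25.7  10. ]
master_ring 0.61 [321. 367.] [447.2 -58.   10. ]
spacer 0.31 [316. 364.] [443.6 -55.4  10. ]
rack 0.28 [318. 359.] [446. -51.  10.]
[462.   22.3  24. ] [462.2  17.2  10.3]
[463.  106.4  20. ] [463.1 106.7  12.2]
[622.3  85.8   8. ] [621.3  85.9   9.3]
[613.5  -1.8   8. ] [612.8  -1.3   9.1]
[453.79252685  32.93855172  69.56558501] [ 0.00045532  0.00080803 -0.00018784  0.00169009  0.00108331  0.00067198]
```

```bash
cat >> h.py <<'E'
def proj(p,w):
    c=np.linalg.inv(T_of(p))@np.r_[w,1]; return p["cx"]-p["fx"]*c[0]/c[2], p["cy"]+p["fy"]*c[1]/c[2]
def dot(p,w,r=12):
    g=cv2.cvtColor(p["pixels"],cv2.COLOR_RGB2GRAY).astype(float); u,v=[int(round(x)) for x in proj(p,w)]
    if not(r<u<640-r and r<v<480-r): return None
    a=g[v-r:v+r+1,u-r:u+r+1]; wt=np.clip(np.median(a)-a-60,0,None); yy,xx=np.mgrid[v-r:v+r+1,u-r:u+r+1]
    if wt.sum()<1: return None
    return at_z(p,(wt*xx).sum()/wt.sum(),(wt*yy).sum()/wt.sum(),w[2])
E
python3 - <<'E'
from h import *
p=shot("wrist"); save(p,"w4.png")
for w in [(609,87,8),(601,3.5,8)]: print(proj(p,w),dot(p,w,10))
g=cv2.medianBlur(cv2.cvtColor(p["pixels"],cv2.COLOR_RGB2GRAY),3)
for r,c,z in [((24,38),(456,106,20),20),((30,46),(457,23,24),24)]:
    u,v=[int(x) for x in proj(p,c)]; s=60; sub=g[v-s:v+s,u-s:u+s]
    h=cv2.HoughCircles(sub,cv2.HOUGH_GRADIENT,1,5,param1=120,param2=18,minRadius=r[0]-8,maxRadius=r[1]); print((u,v))
    if h is not None:
        for a in h[0][:4]: q=at_z(p,a[0]+u-s,a[1]+v-s,z); print(a+[u-s,v-s,0],q.round(1),"diam",2*a[2]*(T_of(p)[2,3]-z)/p["fx"])
E
```

```text
(np.float64(550.6417497370996), np.float64(152.9331057321748)) [609.64557843  87.90167674   8.        ]
(np.float64(529.8235500429603), np.float64(274.51176905455964)) [601.96229696   3.82918047   8.        ]
(313, 142)
[318.5        139.5         32.29999924] [459.1 107.7  20. ] diam 41.09020974410611
[317.5        145.5         27.10000038] [458.2 104.2  20. ] diam 34.47506891771941
[322.5        146.5         25.20000076] [461.2 103.3  20. ] diam 32.05799818449312
[309.5        141.5         23.89999962] [453.5 107.   20. ] diam 30.404211158081647
(326, 272)
[323.5 267.5  36. ] [455.4  26.7  24. ] diam 44.93573055917879
[322.5        275.5         39.90000153] [454.3  21.2  24. ] diam 49.8037699410477
[323.5        260.5         29.70000076] [455.8  31.5  24. ] diam 37.07197866363477
[321.5        281.5         45.40000153] [453.3  17.   24. ] diam 56.66895099870002
```

View pics/w4.png

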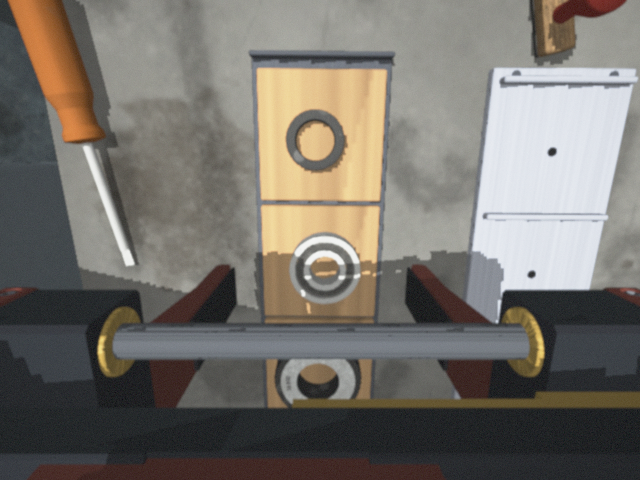

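Settled, the wrist and top cameras agree (dots at (609.5,88) and (602,4)); the earlier mismatch was the arm still swinging. Bearing is at (456.5,25.5) and spacer at (457.5,107). I'll pick the bearing, slowing down before each stop.

Request:
play_rows:
  dp:
    - [1,-4,-12]
    - [1,-3,-20]
    - [0,0,-13]
    - [0,0,-7]
    - [0,0,-3]
    - [0,0,-1]
    - [0,0,0]
    - [0,0,0]
  yaw: [0,0,0,0,0,0,0,0]

```text
t: 4.82
ee_pos: [456.3, 26.0, 14.2]
orientation: [2.314, 2.124, 0.001]
ft_force: [-0.2, 0.3, 0.0]
width: 88.0
grasp_force: 0.0
```

Request:
play_rows:
  dp:
    - [0,0,0]
    - [0,0,0]
    - [0,0,0]
    - [0,0,0]
    - [0,0,0]
    - [0,0,0]
    - [0,0,0]
  yaw: [0,0,0,0,0,0,0]
  gripper: 1

```text
t: 5.4
ee_pos: [455.9, 25.9, 13.7]
orientation: [-2.315, -2.124, 0.0]
ft_force: [-1.2, -0.2, 0.3]
width: 45.4
grasp_force: 30.1
```

Request:
play_rows:
  dp:
    - [0,0,5]
    - [0,0,15]
    - [0,0,20]
    - [0,0,15]
    - [0,0,5]
    - [0,0,0]
    - [0,0,0]
    - [0,0,0]
  yaw: [0,0,0,0,0,0,0,0]

```text
t: 6.07
ee_pos: [455.3, 25.9, 73.0]
orientation: [-2.314, -2.124, 0.001]
ft_force: [-0.8, -0.5, -1.5]
width: 45.5
grasp_force: 30.0
```

```bash
python3 - <<'E'
from h import *
p=shot("wrist"); print(p["obs"]["ee_pos"],p["obs"]["width"])
save(dict(pixels=cv2.resize(p["pixels"][200:330,220:420],(800,520))),"g1.png")
E
```

```text
[455.29922699  25.90654053  73.02668849] 45.49023291468067
```

View pics/g1.png

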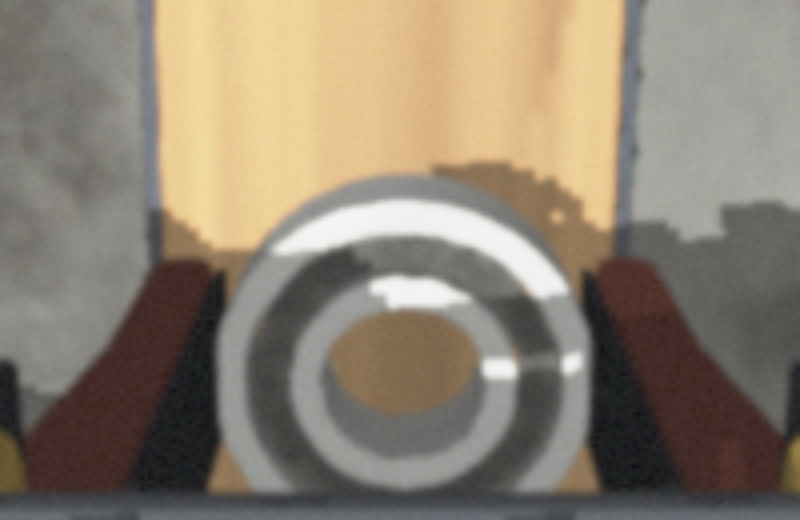

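The bearing is held centred. Carrying it to the third bay from the left.

Request:
play_rows:
  dp:
    - [12,-9,0]
    - [26,-20,0]
    - [31,-24,0]
    - [31,-24,0]
    - [22,-16,0]
    - [11,-8,0]
    - [4,-3,0]
    - [1,-1,0]
  yaw: [0,0,0,0,0,0,0,0]

```text
t: 6.78
ee_pos: [594.3, -80.1, 72.8]
orientation: [-2.315, -2.122, 0.001]
ft_force: [-0.6, 1.1, -1.6]
width: 45.2
grasp_force: 30.0
```

Request:
play_rows:
  dp:
    - [0,0,0]
    - [0,0,-12]
    - [0,0,-18]
    - [0,0,-14]
    - [0,0,-8]
    - [0,0,-4]
    - [0,0,0]
    - [0,0,0]
  yaw: [0,0,0,0,0,0,0,0]

```text
t: 7.45
ee_pos: [593.8, -78.9, 17.6]
orientation: [-2.314, -2.124, 0.0]
ft_force: [-1.2, 0.0, -1.5]
width: 45.3
grasp_force: 30.0
```

```bash
python3 - <<'E'
from h import *
p=shot("wrist"); o=p["obs"]; print(o["ee_pos"],o["width"],o["ft_force"])
for w in [(609.5,88,8),(601.7,4.2,8)]: print(proj(p,w),dot(p,w,10))
E
```

```text
[593.82954275 -78.91234375  17.61188535] 45.26849679578351 [-1.16479176  0.0351869  -1.54673455]
(np.float64(323.5591799281196), np.float64(-90.17970796898817)) None
(np.float64(321.75574101446205), np.float64(117.65052521505643)) [601.12326469   4.28833023   8.        ]
```

Request:
play_rows:
  dp:
    - [0,0,-3]
    - [0,0,-1.5]
    - [0,0,-0.7]
    - [0,0,0]
    - [0,0,0]
  yaw: [0,0,0,0,0]

```text
t: 7.92
ee_pos: [593.9, -79.1, 12.6]
orientation: [2.315, 2.124, 0.0]
ft_force: [-0.0, -0.2, -1.3]
width: 45.7
grasp_force: 30.0
```

Request:
play_rows:
  dp:
    - [0,0,0]
    - [0,0,0]
    - [0,0,0]
    - [0,0,0]
    - [0,0,0]
    - [0,0,0]
  yaw: [0,0,0,0,0,0]
  gripper: 0

```text
t: 8.42
ee_pos: [593.9, -79.1, 12.5]
orientation: [2.315, 2.124, 0.0]
ft_force: [0.4, 0.7, -0.7]
width: 82.1
grasp_force: 0.0
```

Request:
play_rows:
  dp:
    - [0,0,8]
    - [0,0,20]
    - [0,0,24]
    - [-12,-4,8]
    - [-26,-10,0]
    - [-32,-13,0]
    - [-32,-13,0]
    - [-28,-11,0]
  yaw: [0,0,0,0,0,0,0,0]

```text
t: 9.08
ee_pos: [460.8, -130.3, 72.5]
orientation: [-2.314, -2.124, 0.001]
ft_force: [-0.2, -0.7, 0.0]
width: 88.0
grasp_force: 0.0
```

Request:
play_rows:
  dp:
    - [-18,-7,0]
    - [-8,-4,0]
    - [-3,-1,0]
    - [0,0,0]
    - [0,0,0]
  yaw: [0,0,0,0,0]

```text
t: 9.5
ee_pos: [436.1, -142.3, 72.7]
orientation: [2.314, 2.123, 0.001]
ft_force: [0.6, 0.9, 0.3]
width: 87.7
grasp_force: 0.0
```

```bash
python3 - <<'E'
from h import *
p=shot("wrist"); save(p,"w5.png"); o=p["obs"]; print(o["ee_pos"])
for w in [(601.7,4.2,8)]: print(proj(p,w),dot(p,w,10))
for w in [(442,-55,28),(436,-142,26),(594,-79.2,22)]: print(w,proj(p,w))
for m in ["ball_bearing","inner_ring","master_ring"]:
    for d in models.landmark_of(p,m)[:2]: print(m,d["conf"],d["location"],at_z(p,*d["location"],10).round(1))
E
```

```text
[ 436.08540557 -142.25215751   72.72141112]
(np.float64(576.8651678212516), np.float64(-8.504817949443748)) None
(442, -55, 28) (np.float64(317.4583010168458), np.float64(116.91401457967953))
(436, -142, 26) (np.float64(319.9050185444229), np.float64(257.73441537248794))
(594, -79.2, 22) (np.float64(567.650174022742), np.float64(137.3533943071031))
ball_bearing 0.64 [553.8, 138.4] [593.6 -79.2  10. ]
inner_ring 0.71 [175.8, 225.4] [ 338.6 -115.3   10. ]
master_ring 0.69 [553.8, 139.9] [593.7 -80.2  10. ]
```

View pics/w5.png

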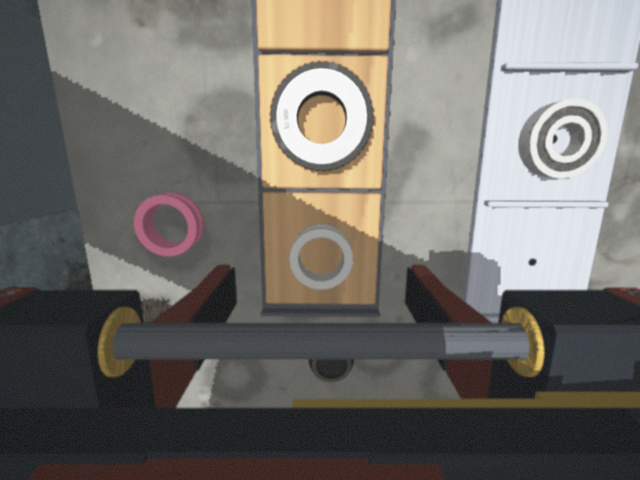

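The bearing sits centred in its bay at (567,138). Inner ring is at (321,256), which is about (437,-141); master at (323,116), about (445,-54.5). Picking the inner ring.

Request:
play_rows:
  dp:
    - [1,1,-10]
    - [1,1,-19]
    - [0,0,-15]
    - [0,0,-8]
    - [0,0,-4.5]
    - [0,0,-2]
    - [0,0,0]
    - [0,0,0]
  yaw: [0,0,0,0,0,0,0,0]

```text
t: 10.37
ee_pos: [437.2, -140.1, 14.2]
orientation: [2.314, 2.124, 0.0]
ft_force: [1.0, -0.5, 0.6]
width: 87.8
grasp_force: 0.0
```

Request:
play_rows:
  dp:
    - [0,0,0]
    - [0,0,0]
    - [0,0,0]
    - [0,0,0]
    - [0,0,0]
    - [0,0,0]
    - [0,0,0]
    - [0,0,0]
  yaw: [0,0,0,0,0,0,0,0]
  gripper: 1

```text
t: 11.03
ee_pos: [436.8, -140.1, 14.0]
orientation: [-2.315, -2.124, 0.0]
ft_force: [-1.0, -0.4, 1.5]
width: 39.6
grasp_force: 29.9
```

Request:
play_rows:
  dp:
    - [0,0,5]
    - [0,0,15]
    - [0,0,20]
    - [0,0,15]
    - [0,0,5]
    - [0,0,0]
    - [0,0,0]
  yaw: [0,0,0,0,0,0,0]

```text
t: 11.62
ee_pos: [436.9, -140.1, 74.0]
orientation: [2.314, 2.124, 0.0]
ft_force: [0.2, 0.8, -1.4]
width: 39.8
grasp_force: 29.9
```

Request:
play_rows:
  dp:
    - [9,12,0]
    - [19,25,0]
    - [24,33,0]
    - [25,33,0]
    - [25,33,0]
    - [25,33,0]
    - [22,29,0]
    - [14,18,0]
  yaw: [0,0,0,0,0,0,0,0]

```text
t: 12.28
ee_pos: [601.3, 79.0, 72.6]
orientation: [-2.312, -2.126, 0.0]
ft_force: [-0.3, -0.2, -0.6]
width: 39.4
grasp_force: 29.9
```

Request:
play_rows:
  dp:
    - [7,9,0]
    - [2,4,0]
    - [0,0,-10]
    - [0,0,-19]
    - [0,0,-14]
    - [0,0,-9]
    - [0,0,-4]
    - [0,0,0]
  yaw: [0,0,0,0,0,0,0,0]

```text
t: 12.95
ee_pos: [607.6, 88.0, 16.6]
orientation: [-2.315, -2.122, 0.004]
ft_force: [0.0, -0.2, -0.5]
width: 39.6
grasp_force: 29.9
```

Request:
play_rows:
  dp:
    - [0,0,0]
    - [0,0,-3]
    - [0,0,-1.5]
    - [0,0,-0.8]
    - [0,0,0]
    - [0,0,0]
  yaw: [0,0,0,0,0,0]

```text
t: 13.45
ee_pos: [609.0, 89.0, 12.9]
orientation: [2.314, 2.124, 0.0]
ft_force: [0.3, -0.4, -0.9]
width: 39.8
grasp_force: 29.9
```

Request:
play_rows:
  dp:
    - [0,0,-0.5]
    - [0,0,0]
    - [0,0,0]
    - [0,0,0]
    - [0,0,0]
    - [0,0,0]
    - [0,0,0]
  yaw: [0,0,0,0,0,0,0]
  gripper: 0

```text
t: 14.03
ee_pos: [608.8, 88.9, 12.2]
orientation: [-2.315, -2.124, 0.0]
ft_force: [-0.5, -0.5, -0.0]
width: 83.0
grasp_force: 0.0
```

Request:
play_rows:
  dp:
    - [0,0,8]
    - [0,0,20]
    - [0,0,24]
    - [-10,-9,8]
    - [-22,-19,0]
    - [-28,-24,0]
    - [-28,-24,0]
    - [-28,-24,0]
  yaw: [0,0,0,0,0,0,0,0]

```text
t: 14.7
ee_pos: [490.6, -12.1, 72.3]
orientation: [2.314, 2.125, -0.0]
ft_force: [-0.0, -0.5, 0.4]
width: 87.6
grasp_force: 0.0
```

Request:
play_rows:
  dp:
    - [-24,-21,0]
    - [-15,-13,0]
    - [-7,-7,0]
    - [-2,-2,0]
    - [0,0,0]
    - [0,0,0]
  yaw: [0,0,0,0,0,0]

```text
t: 15.2
ee_pos: [446.1, -54.0, 72.4]
orientation: [2.314, 2.123, 0.002]
ft_force: [0.2, -0.0, -0.2]
width: 87.9
grasp_force: 0.0
```

```bash
python3 - <<'E'
from h import *
p=shot("wrist"); save(p,"w6.png"); o=p["obs"]; print(o["ee_pos"])
for w in [(445.5,-54.5,28),(457.5,107,20),(609.3,88,24),(601.7,4.2,8),(594,-79.2,22)]: print(w,np.round(proj(p,w)))
print(dot(p,(601.7,4.2,8),10))
E
```

```text
[446.06166655 -53.95214634  72.40350915]
(445.5, -54.5, 28) [319. 260.]
(457.5, 107, 20) [316. -22.]
(609.3, 88, 24) [594. -13.]
(601.7, 4.2, 8) [548. 146.]
(594, -79.2, 22) [541. 274.]
[601.88406648   4.25916921   8.        ]
```

View pics/w6.png

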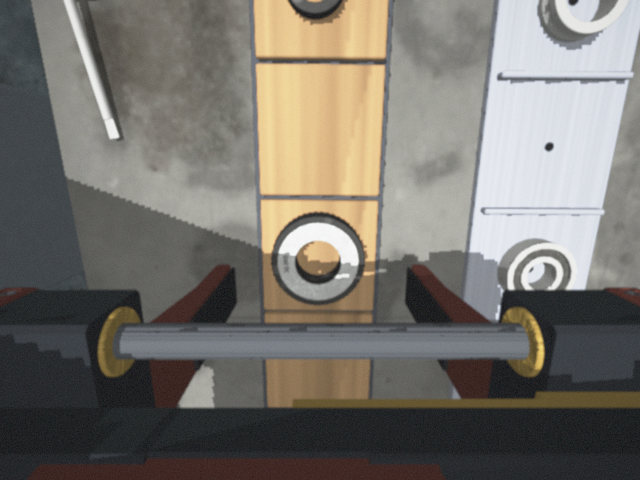

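The master is directly beneath at (318,260) as predicted, and both placed parts look right. Picking the master.

Request:
play_rows:
  dp:
    - [0,0,-10]
    - [0,0,-19]
    - [0,0,-14]
    - [0,0,-8]
    - [0,0,-4]
    - [0,0,-2]
    - [0,0,0]
    - [0,0,0]
  yaw: [0,0,0,0,0,0,0,0]

```text
t: 15.92
ee_pos: [445.2, -54.0, 15.4]
orientation: [2.314, 2.124, 0.0]
ft_force: [-0.2, 0.3, 0.0]
width: 87.7
grasp_force: 0.0
```

Request:
play_rows:
  dp:
    - [0,0,0]
    - [0,0,0]
    - [0,0,0]
    - [0,0,0]
    - [0,0,0]
    - [0,0,0]
  yaw: [0,0,0,0,0,0]
  gripper: 1

```text
t: 16.42
ee_pos: [444.8, -54.1, 15.4]
orientation: [2.315, 2.124, -0.0]
ft_force: [-1.6, 0.5, 5.0]
width: 60.0
grasp_force: 30.0
```

Request:
play_rows:
  dp:
    - [0,0,5]
    - [0,0,15]
    - [0,0,20]
    - [0,0,15]
    - [0,0,5]
    - [0,0,0]
    - [0,0,0]
  yaw: [0,0,0,0,0,0,0]

```text
t: 17.0
ee_pos: [444.7, -54.1, 75.0]
orientation: [2.315, 2.124, 0.0]
ft_force: [-0.2, 0.2, -3.3]
width: 60.3
grasp_force: 30.0
```

Request:
play_rows:
  dp:
    - [11,4,0]
    - [24,9,0]
    - [31,12,0]
    - [31,12,0]
    - [29,11,0]
    - [18,6.5,0]
    - [9,3,0]
    - [3.5,1,0]
  yaw: [0,0,0,0,0,0,0,0]

```text
t: 17.67
ee_pos: [602.4, 5.2, 73.9]
orientation: [-2.313, -2.125, 0.001]
ft_force: [-0.2, 0.3, -3.9]
width: 60.2
grasp_force: 30.0
```

Request:
play_rows:
  dp:
    - [0,0,0]
    - [0,0,-10]
    - [0,0,-19]
    - [0,0,-14]
    - [0,0,-9]
    - [0,0,-4]
    - [0,0,-1]
    - [0,0,0]
  yaw: [0,0,0,0,0,0,0,0]

```text
t: 18.33
ee_pos: [601.2, 4.3, 18.0]
orientation: [-2.315, -2.124, 0.001]
ft_force: [0.2, 0.1, -3.6]
width: 60.2
grasp_force: 30.0
```

Request:
play_rows:
  dp:
    - [0,0,-2.5]
    - [0,0,-1.5]
    - [0,0,-0.7]
    - [0,0,0]
    - [0,0,0]
  yaw: [0,0,0,0,0]

```text
t: 18.75
ee_pos: [601.5, 4.4, 13.7]
orientation: [2.314, 2.124, 0.0]
ft_force: [0.8, 0.4, -1.8]
width: 60.4
grasp_force: 30.0
```

Request:
play_rows:
  dp:
    - [0,0,0]
    - [0,0,0]
    - [0,0,0]
    - [0,0,0]
    - [0,0,0]
    - [0,0,0]
  yaw: [0,0,0,0,0,0]
  gripper: 0

```text
t: 19.25
ee_pos: [601.5, 4.4, 13.6]
orientation: [2.315, 2.124, 0.0]
ft_force: [0.0, 0.5, -0.5]
width: 88.0
grasp_force: 0.0
```

Request:
play_rows:
  dp:
    - [0,0,8]
    - [0,0,20]
    - [0,0,24]
    - [-10,7,8]
    - [-22,16,0]
    - [-29,21,0]
    - [-29,20,0]
    - [-26,18,0]
  yaw: [0,0,0,0,0,0,0,0]

```text
t: 19.92
ee_pos: [482.6, 87.3, 73.5]
orientation: [-2.315, -2.123, 0.001]
ft_force: [0.5, 0.6, 0.5]
width: 87.8
grasp_force: 0.0
```

Request:
play_rows:
  dp:
    - [-17,12,0]
    - [-8,6,0]
    - [-3,2,0]
    - [0,0,0]
    - [0,0,0]
    - [0,0,0]
  yaw: [0,0,0,0,0,0]

```text
t: 20.42
ee_pos: [458.7, 106.1, 73.6]
orientation: [2.315, 2.123, 0.002]
ft_force: [0.5, 0.3, -0.6]
width: 87.7
grasp_force: 0.0
```

```bash
python3 - <<'E'
from h import *
p=shot("wrist"); save(p,"w7.png"); o=p["obs"]; print(o["ee_pos"],o["width"])
for w in [(457.5,107,20),(609.3,88,24),(601.7,4.2,26)]: print(w,np.round(proj(p,w)))
E
```

```text
[458.71018183 106.09121492  73.60246264] 87.69119410284706
(457.5, 107, 20) [318. 254.]
(609.3, 88, 24) [547. 264.]
(601.7, 4.2, 26) [529. 376.]
```

View pics/w7.png

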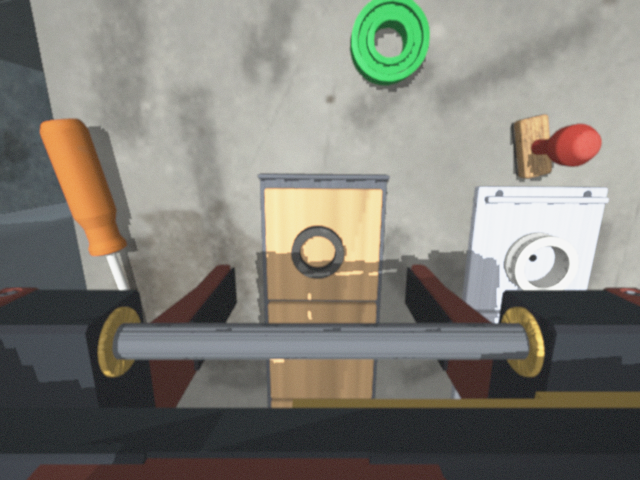

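Spacer is at (318,252), about (457.5,108). Inner ring sits well at (543,263). Picking the spacer.

Request:
play_rows:
  dp:
    - [0,1,-10]
    - [0,0.5,-19]
    - [0,0,-16]
    - [0,0,-9]
    - [0,0,-4]
    - [0,0,-2]
    - [0,0,-1]
    - [0,0,0]
  yaw: [0,0,0,0,0,0,0,0]

```text
t: 21.13
ee_pos: [457.7, 107.9, 12.7]
orientation: [2.315, 2.124, 0.001]
ft_force: [-0.2, 0.2, 0.2]
width: 87.9
grasp_force: 0.0
```

Request:
play_rows:
  dp:
    - [0,0,0]
    - [0,0,0]
    - [0,0,0]
    - [0,0,0]
    - [0,0,0]
    - [0,0,0]
    - [0,0,0]
    - [0,0,0]
  yaw: [0,0,0,0,0,0,0,0]
  gripper: 1

```text
t: 21.8
ee_pos: [457.4, 107.9, 12.5]
orientation: [2.315, 2.124, 0.0]
ft_force: [-0.1, -0.0, 0.7]
width: 38.2
grasp_force: 0.0
```

Request:
play_rows:
  dp:
    - [0,0,5]
    - [0,0,15]
    - [0,0,20]
    - [0,0,15]
    - [0,0,5]
    - [0,0,0]
    - [0,0,0]
  yaw: [0,0,0,0,0,0,0]

```text
t: 22.38
ee_pos: [457.3, 107.9, 72.4]
orientation: [2.315, 2.124, 0.001]
ft_force: [0.4, 0.0, 0.6]
width: 34.3
grasp_force: 30.0
```

The fingers closed on the spacer only as the lift began, so I'll check how it sits in the grip.

```bash
python3 - <<'E'
from h import *
p=shot("wrist"); o=p["obs"]; print(o["ee_pos"],o["width"])
save(dict(pixels=cv2.resize(p["pixels"][200:330,220:420],(800,520))),"g2.png")
M=np.linalg.inv(np.array(p["hand_eye"]))
for z in(-8,-4,0):
    c=M@[0,0,z,1]; print(z,p["cx"]-p["fx"]*c[0]/c[2],p["cy"]+p["fy"]*c[1]/c[2])
u0,v0=321,287
rz=p["range_z"]; Hh=np.array(p["hand_eye"])
for u,v in [(321,268),(321,271),(305,275),(337,275),(300,285),(342,285),(302,295),(340,295),(321,306),(321,309)]:
    c=rz[v,u]; q=Hh@[(u-p["cx"])/p["fx"]*c,-(v-p["cy"])/p["fy"]*c,-c,1]; print((u,v),q[:3].round(1))
E
```

```text
[457.32721234 107.89103634  72.44786331] 34.33634789274525
-8 320.07051501518737 291.1310214473459
-4 320.08049425049785 288.01955090398457
0 320.0900286589118 285.04677493412066
(321, 268) [11.7  0.4 -6.6]
(321, 271) [-14.    0.6  60.9]
(305, 275) [-17.2 -10.8  61.4]
(337, 275) [-17.4  12.   62. ]
(300, 285) [-24.8 -14.5  61.3]
(342, 285) [-24.7  15.6  61.3]
(302, 295) [-32.7 -13.2  61.9]
(340, 295) [-5.7 10.5  0.4]
(321, 306) [-12.1   0.5   0.6]
(321, 309) [-12.1   0.5  -2.9]
```

View pics/g2.png

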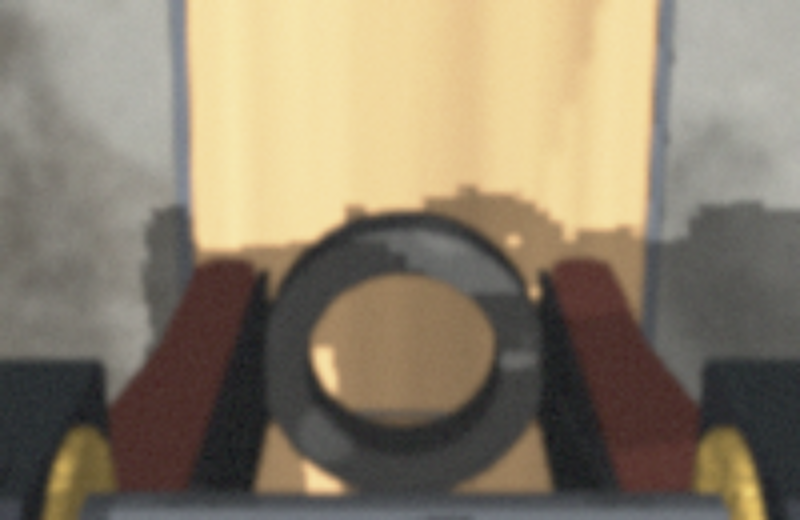

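The spacer is held level enough and centred, with its top about 7 mm above the TCP. Carrying it to the right-hand bay.

Request:
play_rows:
  dp:
    - [8,-17,0]
    - [15,-31,0]
    - [17,-36,0]
    - [17,-36,0]
    - [17,-36,0]
    - [17,-36,0]
    - [17,-36,0]
    - [12,-25,0]
  yaw: [0,0,0,0,0,0,0,0]

```text
t: 23.1
ee_pos: [578.0, -148.2, 71.2]
orientation: [-2.316, -2.122, 0.001]
ft_force: [0.9, 1.1, -0.5]
width: 34.3
grasp_force: 30.0
```

Request:
play_rows:
  dp:
    - [6,-12,0]
    - [2.5,-6,0]
    - [0,0,-9]
    - [0,0,-18]
    - [0,0,-14]
    - [0,0,-9]
    - [0,0,-4]
    - [0,0,-2]
  yaw: [0,0,0,0,0,0,0,0]

```text
t: 23.77
ee_pos: [585.0, -162.0, 15.3]
orientation: [-2.312, -2.124, 0.002]
ft_force: [-0.2, 0.2, 0.0]
width: 34.7
grasp_force: 30.0
```

Request:
play_rows:
  dp:
    - [0,0,0]
    - [0,0,-2.5]
    - [0,0,-1.5]
    - [0,0,-1]
    - [0,0,0]
    - [0,0,0]
    - [0,0,0]
  yaw: [0,0,0,0,0,0,0]

```text
t: 24.35
ee_pos: [586.0, -163.2, 11.7]
orientation: [2.314, 2.124, 0.0]
ft_force: [1.0, -0.6, 0.3]
width: 34.6
grasp_force: 30.0
```

Request:
play_rows:
  dp:
    - [0,0,-0.6]
    - [0,0,0]
    - [0,0,0]
  yaw: [0,0,0]

```text
t: 24.6
ee_pos: [586.1, -163.2, 11.3]
orientation: [2.314, 2.124, 0.0]
ft_force: [-1.4, -0.2, 4.5]
width: 34.1
grasp_force: 30.0
```

Request:
play_rows:
  dp:
    - [0,0,0]
    - [0,0,0]
    - [0,0,0]
    - [0,0,0]
    - [0,0,0]
    - [0,0,0]
    - [0,0,0]
  yaw: [0,0,0,0,0,0,0]
  gripper: 0

```text
t: 25.18
ee_pos: [585.8, -163.1, 10.8]
orientation: [-2.315, -2.124, 0.0]
ft_force: [-0.5, 1.1, -0.2]
width: 77.4
grasp_force: 0.0
```

Request:
play_rows:
  dp:
    - [0,0,8]
    - [0,0,20]
    - [0,0,30]
    - [-20,0,30]
    - [-35,0,25]
    - [-38,0,15]
    - [-38,0,5]
    - [-30,0,0]
  yaw: [0,0,0,0,0,0,0,0]

```text
t: 25.85
ee_pos: [424.2, -163.0, 144.9]
orientation: [2.313, 2.123, 0.001]
ft_force: [0.1, -0.4, -0.1]
width: 88.1
grasp_force: 0.0
```

Request:
play_rows:
  dp:
    - [-30,0,10]
    - [-30,0,10]
    - [-20,0,10]
    - [-10,0,10]
    - [-4,0,0]
    - [0,0,0]
    - [0,0,0]
    - [0,0,0]
  yaw: [0,0,0,0,0,0,0,0]

```text
t: 26.52
ee_pos: [332.7, -163.2, 182.9]
orientation: [2.314, 2.124, 0.0]
ft_force: [-0.1, 0.8, 0.0]
width: 88.0
grasp_force: 0.0
```

```bash
python3 - <<'E'
from h import *
o=ctrl.get_obs();print(o["ee_pos"],o["width"])
p=shot("top"); s=shot("scene")
D=[("inner_ring",609.5,88,24),("master_ring",601.7,4.2,26),("ball_bearing",594,-79.2,22),("spacer",586.2,-162.8,18)]
for q in (p,s):
  for n,x,y,z in D:
    print(n,np.round(proj(q,(x,y,z)),1),[(round(d["conf"],2),at_z(q,*d["location"],8).round(1)) for d in models.landmark_of(q,n)[:3]])
im=p["pixels"][145:225,215:425].copy(); k=3.8
im=cv2.resize(im,None,fx=k,fy=k,interpolation=cv2.INTER_CUBIC)
for n,x,y,z in D:
    u,v=proj(p,(x,y,z)); cv2.drawMarker(im,(int((u-215+.5)*k),int((v-145+.5)*k)),(255,0,0),cv2.MARKER_CROSS,16,1)
save(dict(pixels=im),"fin.png")
E
```

```text
[ 332.65932413 -163.20208239  182.87406946] 88.00907383567127
inner_ring [257.9 172.5] [(0.78, array([ 336.4, -113.6,    8. ])), (0.72, array([606.1,  92.4,   8. ])), (0.71, array([ 615.4, -271. ,    8. ]))]
master_ring [298.9 176.9] [(0.93, array([601.3,  -0.9,   8. ]))]
ball_bearing [339.7 181.9] [(0.87, array([595.9, -75.9,   8. ])), (0.8, array([509.4, 228.3,   8. ]))]
spacer [380.3 186.9] [(0.52, array([ 587.5, -164.7,    8. ]))]
inner_ring [334.2 185.1] [(0.6, array([ 609.6, -273.2,    8. ])), (0.48, array([605.6,  79.1,   8. ]))]
master_ring [357.5 207.8] [(0.58, array([6.086e+02, 2.000e-01, 8.000e+00]))]
ball_bearing [382.7 234.8] [(0.76, array([598.1, -80.8,   8. ])), (0.41, array([507.9, 227.6,   8. ]))]
spacer [410.3 264.4] [(0.54, array([ 583.4, -170.9,    8. ]))]
```

View pics/fin.png

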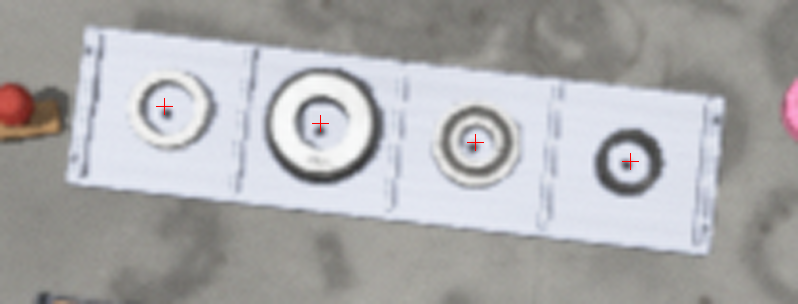

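All four parts lie flat in their bays. Inner ring, the worst, is about 4 mm off, well within the 12 mm allowed. Handing in.

```bash
python3 -c "
from h import *
print(ticket.close_job())"
```

```text
the job is handed in; nothing more can be done
None
```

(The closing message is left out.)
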